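# Rock the mixer bearing housings and reject the worn one

### The job

One of the three look-alike mixer bearing housings has a worn bearing: rock their see-saw beams in turn, pressing the blue end down and then the yellow end down, until you find the one that rocks much farther than the others. Leave that beam with its yellow end fully down as the mark of a reject, and set the housing down upright and flat in the red tray, not dropped. Leave the two sound housings standing where they are, and leave everything else on the bench alone.

Things in the scene. Friction and masses are not known exactly. Their poses are not given: they have to be found in the camera images.
- mid_a (a point): Centre (45 mm above the underside, on the mid line) of one of three look-alike loose bearing housings, about 0.7 kg; x along it towards its yellow end, z up. Grey base 150 (x) x 60 (y) x 40 mm high. In its middle two upright aluminium cheeks, 40 mm long (x), 48 mm wide over their outer faces (y), 40 to 95 mm above the bench: grip here, across y, about 70 mm up.
- mid_b (a point): Centre (45 mm above the underside, on the mid line) of one of three look-alike loose bearing housings, about 0.7 kg; x along it towards its yellow end, z up. All three: between the cheeks pivots a see-saw beam 140 mm long (x), yellow end cap at +x, blue at -x; caps 30 x 28 mm, centred 55 mm from the pivot, tops 84 mm above the bench when level.
- mid_c (a point): Centre (45 mm above the underside, on the mid line) of one of three look-alike loose bearing housings, about 0.7 kg; x along it towards its yellow end, z up. Same sizes as the other two. Pressing a cap straight down with about 5 N brings the beam to its stop and does not tip the housing.
- rocker_a (a joint): Tilt (rad) of the see-saw beam of the housing of mid_a, pivot 74 mm above its underside: 0 level, positive yellow end down, negative blue end down. All three start about level; light friction (0.5 N at a cap) keeps the beam where it is left.
- rocker_b (a joint): Tilt (rad) of the see-saw beam of the housing of mid_b, pivot 74 mm above its underside: 0 level, positive yellow end down, negative blue end down. Two of the three are sound and rock only about 0.05 either way (under 0.075 pressed hard); the worn one rocks 0.15 either way (cap moves 8 mm).
- rocker_c (a joint): Tilt (rad) of the see-saw beam of the housing of mid_c, pivot 74 mm above its underside: 0 level, positive yellow end down, negative blue end down. Which of the three is worn changes from run to run and cannot be seen before rocking.
- tray: Open red reject tray, fixed to the bench, 205 (x) x 115 (y) mm, 26 mm high, walls and floor 5 mm thick; origin at the centre of its underside. A housing fits in lengthways along x, either way round.
- tube_rack: Bystander: blue rack of capped tubes, 70 x 160 x 90 mm; origin on its underside on the bench. Leave alone.
- jar: Bystander: round jar with a blue cap, 64 mm across, 85 mm tall; origin on its underside on the bench. Leave alone.
- rotor_lid: Bystander: round black lid with a knob, 136 mm across, 34 mm tall; origin on its underside on the bench. Leave alone.
- tip_box: Bystander: yellow box with white lid, 89 x 119 x 57 mm; origin on its underside on the bench. Leave alone.
- wrench: Bystander: steel wrench lying flat, 150 mm long along its x; origin at about its middle. Leave alone.
- screwdriver: Bystander: screwdriver with blue handle, 160 mm long along its x, about 30 mm thick; origin at about its middle. Leave alone.
- timer: Bystander: small white timer lying flat, 70 x 24 x 18 mm; origin on its underside on the bench. Leave alone.

How it is judged:
On the way, in this order (a step that is already met when the one before it is completed fails the run):
1. the blue end of the worn housing's beam is pressed down past what a sound one allows (value of joint any of rocker_a, rocker_b, rocker_c below -0.1 rad), for 0.05 s.
2. then its yellow end is pressed down past what a sound one allows (value of joint any of rocker_a, rocker_b, rocker_c above 0.1 rad), for 0.05 s.
At the end, for the whole second after the job is handed in: The worn housing rests flat (within 0.08 rad) on the floor of the red tray, its centre within 50 mm along and 40 mm across of the tray's centre, its beam still tilted yellow end down by more than 0.10 rad, at rest; the two sound housings stand upright within 30 mm of where they began (((x of mid_a in the frame of tray between -0.05 and 0.05 m and y of mid_a in the frame of tray between -0.04 and 0.04 m and height (world z) of mid_a below 0.058 m and angle between each of mid_a, mid_b, mid_c's own z axis and vertical below 0.08 rad and value of joint rocker_a above 0.1 rad and linear speed of housing_a below 0.02 m/s and distance of each of mid_b, mid_c from where it was at the start of the episode below 0.03 m) or (x of mid_b in the frame of tray between -0.05 and 0.05 m and y of mid_b in the frame of tray between -0.04 and 0.04 m and height (world z) of mid_b below 0.058 m and angle between each of mid_b, mid_a, mid_c's own z axis and vertical below 0.08 rad and value of joint rocker_b above 0.1 rad and linear speed of housing_b below 0.02 m/s and distance of each of mid_a, mid_c from where it was at the start of the episode below 0.03 m) or (x of mid_c in the frame of tray between -0.05 and 0.05 m and y of mid_c in the frame of tray between -0.04 and 0.04 m and height (world z) of mid_c below 0.058 m and angle between each of mid_c, mid_a, mid_b's own z axis and vertical below 0.08 rad and value of joint rocker_c above 0.1 rad and linear speed of housing_c below 0.02 m/s and distance of each of mid_a, mid_b from where it was at the start of the episode below 0.03 m))); the robot touches nothing.
It fails at once if a housing is let go in mid-air (more than 25 mm above the tray floor) ((height (world z) of mid_a above 0.075 m and contact force between the fingers and housing_a below 0.05 N) or (height (world z) of mid_b above 0.075 m and contact force between the fingers and housing_b below 0.05 N) or (height (world z) of mid_c above 0.075 m and contact force between the fingers and housing_c below 0.05 N)).
It fails at once if a bystander is pushed more than 30 mm (distance of any of tube_rack, jar, rotor_lid, tip_box, wrench, screwdriver, timer from where it was at the start of the episode above 0.03 m).
It also fails if it takes over 64 s, if anything falls off the work surface, if the arm or the gripper's body presses on something with over 40 N, if the wrist force passes 120 N, or if a joint passes its speed limit or range.

### The arm

A 6-joint arm with a two-finger parallel gripper is mounted at the origin on the work surface. World frame = base frame: x ahead of the robot, y to its left, z up, the work surface at z = 0. Lengths are in m, angles in rad, forces in N, time in s.
With the tool pointing down it reaches from about 0.325 to 0.775 m from the base axis. Payload 5.5 kg.
Tool frame: the origin (TCP) lies on the centre line of the jaws, within the pads' length; the fingertips stand 11 mm ahead of it and the grasp point (between the pads) lies 8 mm behind it; z points along the fingers, x is the direction in which the jaws open and shut, and the axes are right-handed (so a half turn about z gives the same grasp; the last joint's range is limited). The gripper opens to 85 mm and grips with 20 to 120 N. Pads are 22 mm wide; open, the fingers measure 114 mm over their backs; the gripper's body (76 mm by 85 mm) begins 54 mm behind the grasp point. The pads swing forward as they close: fully open they stand 13 mm farther back than shut.
Start: joints at [-1.23, 0.091, 1.231, -0, 1.82, -0.057], TCP at [0.232, -0.553, 0.242] pointing down, gripper open.
Joint ranges: [-2.87, 2.87], [-0.86, 2.18], [0.17, 2.46], [-1.51, 4.65], [0.06, 2.69], [-2.65, 2.65]. Speed limits (rad/s): [2.57, 2.57, 3.01, 3.14, 3.14, 3.14].

### API

Orientations are given as a unit quaternion [x, y, z, w].
In Python, from bench import manip gives the robot as it stands. The module is installed in compiled form; this text tells all that it offers.
- The arm moves only by the shell command python3 -m pendant 'ROWS' [OPENING]. ROWS is a JSON object of lists of equal length, an entry for each row: "travel": the shift along the tool's x, y, z normalised to -1 to 1, where 1 is 0.25 m, a list of three; "spin": the turn about the tool's z normalised to -1 to 1, where 1 is 90 degrees. In form: {"travel": [[tx, ty, tz], ...], "spin": [spin, ...]}. A call has 1 to 10 rows; each row is the pose to reach, as a shift and turn from the pose commanded when the call began, along the tool's axes at that moment; what a row does not reach only later rows make up. A row lasts 1/8 s, in which the tool goes at most 62.5 mm and 10.7 degrees, less where a joint would pass 70% of its speed; a pose out of reach is approached as far as the arm can. A call with a number of a shift or a turn outside -1 to 1 is refused whole. A call with a gripper value outside its range is refused whole. OPENING is the gripper's target within -1 to 1 (fully open at 1, half-way at 0, shut at -1), set as the call begins (- or left out, the last holds). The fingers move at their own pace and stop on an object; the grip force is fixed at half the most. Time passes only in rows, so rows that repeat a pose let the fingers close. It gives the time, the measured TCP pose, the force and the opening at its end, in the units of the state.
- manip.get_state(): the state, without advancing time (a new reading comes with each control period).
- manip.snapshot(name): name is "scene" or "top" or "wrist"; returns a dict with "color" (384x512x3 uint8, red, green, blue), "range_z" (384x512 float32, m along the optical axis (not along the pixel's ray), 0 where there is no reading), "fx", "fy", "cx", "cy" (pixels), "k1" (the pictures are not rectified: a ray, as slopes to the right and down, at radius r is drawn at 1 + k1 r^2 times it, then the intrinsics apply), "rvec" (rotation vector, rad) and "tvec" (3), from world to camera coordinates, as OpenCV has them. Camera axes: x right, y down, z forward; pixel columns grow to the right and rows downward; lengths in m; the calibration is good to about 2 mm. A picture is of the moment at which its call begins.
- manip.job_done(): hands the job in, once; it reports no verdict.
The state is a dict: "t": time; "qpos": joint angles; "qd": joint speeds; "joint_torque": joint torques, N m; "position": TCP position; "orientation": TCP orientation; "force": force on the tool from outside, world axes, zero at the start; "torque": the same for the moment, N m; "width": finger opening in m.
Only numpy, scipy, OpenCV 4.12 (cv2) and the standard library are available. Lean on these libraries where they do the work, as an engineer would, in place of code of your own. Each camera call takes 0.05 s, during which the arm holds its last target.

## Working session

There is one attempt and no reset: what is moved stays moved. The work goes in short steps, Python scripts to look and compute and a shell command to move; the robot and the scene stay as the last step left them, time stands still between calls to the robot, and variables do not carry over. Pictures are saved under pics/ and viewed, and the job is handed in when it is done.

```bash
mkdir -p pics; ls
python3 - <<'E'
from bench import manip
import cv2
print(manip.get_state())
for n in ["scene","top","wrist"]:
    s=manip.snapshot(n)
    cv2.imwrite(f"pics/{n}0.png",s["color"][:,:,::-1])
    print(n,{k:s[k] for k in s if k not in("color","range_z")}, (s["range_z"]>0).mean())
E
```

```text
pics
{'t': 0.0, 'qpos': array([-1.22968475e+00,  9.19021458e-02,  1.23185608e+00,  2.14608894e-06,
        1.81978948e+00, -5.67347966e-02]), 'qd': array([ 0.00033057,  0.00015111,  0.00060587, -0.00083287, -0.00217072,
       -0.00134711]), 'joint_torque': array([ 1.38087366e-04, -4.58739209e+01, -4.18016052e+01,  5.25563405e-05,
        1.19145663e-02,  9.11778642e-06]), 'position': array([ 0.23235769, -0.55291506,  0.24114175]), 'orientation': array([ 8.32896445e-01, -5.53428005e-01, -7.81568594e-04, -5.87120726e-04]), 'force': array([0.33378912, 0.19487813, 0.73528637]), 'torque': array([-0.00259651,  0.00570826,  0.00568788]), 'width': 0.08538733545398244}
scene {'fx': 390.2304438702345, 'fy': 390.2304438702345, 'cx': 252.72279580711276, 'cy': 197.84005579994954, 'k1': 0.009559450400089585, 'rvec': array([ 2.10304257,  0.6832038 , -0.33787578]), 'tvec': array([-0.48849629, -0.16426676,  1.1912954 ])} 0.9894256591796875
top {'fx': 491.96028849540596, 'fy': 491.96028849540596, 'cx': 258.90032249650415, 'cy': 191.28286076613992, 'k1': -0.21764511044715368, 'rvec': array([ 2.16087195, -2.18159055,  0.1237274 ]), 'tvec': array([0.01482754, 0.63132605, 1.36342257])} 0.996124267578125
wrist {'fx': 306.37792258682316, 'fy': 306.37792258682316, 'cx': 256.27701626940086, 'cy': 195.72338873283354, 'k1': -0.07585560387491813, 'rvec': array([-2.4160152 ,  1.60533547,  0.22922333]), 'tvec': array([-0.59903907, -0.03541857,  0.37928295])} 0.9961649576822916
```

View pics/top0.png

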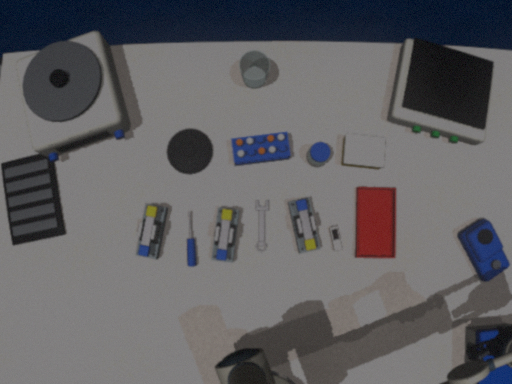

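View pics/scene0.png

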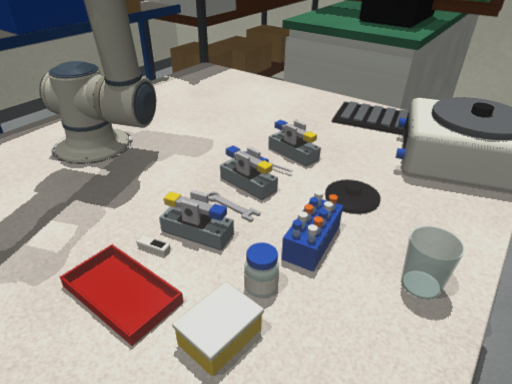

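View pics/wrist0.png

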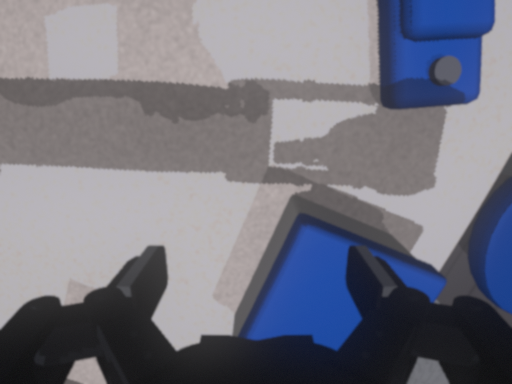

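The top view shows the three housings at px (152,230), (226,233) and (304,224), with the red tray at (376,222). In the scene view the housings are at about (293,142), (248,172) and (197,219), and the tray is at (122,290). The wrist view shows only the bench near the start pose.

```bash
cat > h.py <<'E'
import numpy as np, cv2
from bench import manip
def cam(s):
    R,_=cv2.Rodrigues(np.asarray(s["rvec"],float)); t=np.asarray(s["tvec"],float)
    return R,t
def K(s): return np.array([[s["fx"],0,s["cx"]],[0,s["fy"],s["cy"]],[0,0,1.]])
def slopes(s,px):
    p=np.atleast_2d(np.asarray(px,float)).reshape(-1,1,2)
    return cv2.undistortPoints(p,K(s),np.array([s["k1"],0,0,0.])).reshape(-1,2)
def plane(s,px,z):
    R,t=cam(s); d=np.c_[slopes(s,px),np.ones(len(np.atleast_2d(px)))]@R; o=-R.T@t
    return o+d*((z-o[2])/d[:,2])[:,None]
def rng(s,px):
    R,t=cam(s); sl=slopes(s,px); out=[]
    for (u,v),q in zip(np.atleast_2d(px),sl):
        w=s["range_z"][int(v)-1:int(v)+3,int(u)-1:int(u)+3]; w=w[w>0]
        z=np.median(w); out.append(R.T@(np.array([q[0]*z,q[1]*z,z])-t))
    return np.array(out)
def tri(s1,p1,s2,p2):
    P=[np.c_[cam(s)[0],cam(s)[1]] for s in(s1,s2)]
    X=cv2.triangulatePoints(P[0],P[1],slopes(s1,p1).T,slopes(s2,p2).T); return (X[:3]/X[3]).T
def proj(s,X):
    return cv2.projectPoints(np.atleast_2d(np.asarray(X,float)),np.asarray(s["rvec"],float),np.asarray(s["tvec"],float),K(s),np.array([s["k1"],0,0,0.]))[0].reshape(-1,2)
def cloud(s):
    v,u=np.mgrid[0:384,0:512]; px=np.c_[u.ravel(),v.ravel()].astype(float)
    R,t=cam(s); z=s["range_z"].ravel(); sl=slopes(s,px)
    return ((np.c_[sl*z[:,None],z]-t)@R).reshape(384,512,3)
def mask(s,c):
    h=cv2.cvtColor(s["color"],cv2.COLOR_RGB2HSV); H,S,V=h[...,0],h[...,1],h[...,2]
    if c=="yellow": m=(H>20)&(H<34)&(S>140)&(V>90)
    if c=="blue": m=(H>105)&(H<128)&(S>140)&(V>70)
    if c=="red": m=((H<8)|(H>172))&(S>150)&(V>60)
    return m.astype(np.uint8)
def blobs(m,amin=30):
    n,l,st,c=cv2.connectedComponentsWithStats(m); return [(st[i],c[i]) for i in range(1,n) if st[i][4]>=amin]
E
python3 - <<'E'
from h import *
np.set_printoptions(precision=4,suppress=True)
for n in("top","scene"):
    s=manip.snapshot(n); C=cloud(s)
    for c in("yellow","blue","red"):
        m=mask(s,c)
        k,l,st,ce=cv2.connectedComponentsWithStats(m)
        for i in range(1,k):
            if st[i][4]<25: continue
            P=C[l==i]; print(n,c,st[i],ce[i].round(1),"cloud med",np.median(P,0).round(4),"zmax",np.percentile(P[:,2],95).round(4), "plane84",plane(s,ce[i],.084)[0].round(4))
s=manip.snapshot("top")
cv2.imwrite("pics/topz.png",cv2.resize(s["color"][170:280,110:430,::-1],None,fx=2.5,fy=2.5,interpolation=cv2.INTER_CUBIC))
E
```

```text
top yellow [147 206  10  10  87] [151.3 210.6] cloud med [0.5745 0.3055 0.0849] zmax 0.0902 plane84 [0.5753 0.3055 0.084 ]
top yellow [222 209  10  11  89] [226.5 213.9] cloud med [0.5648 0.0991 0.0831] zmax 0.0884 plane84 [0.565  0.0981 0.084 ]
top yellow [305 239  11  11  88] [309.8 244. ] cloud med [ 0.4806 -0.1282  0.0834] zmax 0.0871 plane84 [ 0.4806 -0.1279  0.084 ]
top blue [115 130   8   8  44] [118.3 133.4] cloud med [0.7992 0.4106 0.0628] zmax 0.0681 plane84 [0.7941 0.4049 0.084 ]
top blue [233 135  57  29 802] [261.1 150.2] cloud med [0.7415 0.005  0.0612] zmax 0.0917 plane84 [0.7401 0.002  0.084 ]
top blue [311 143  19  18 270] [319.9 151.5] cloud med [ 0.7349 -0.1612  0.0858] zmax 0.0905 plane84 [ 0.7355 -0.1611  0.084 ]
top blue [ 49 153   7   8  45] [ 52.1 156.2] cloud med [0.7371 0.6119 0.0619] zmax 0.0683 plane84 [0.7329 0.6021 0.084 ]
top blue [297 200  10  10  80] [301.3 204.5] cloud med [ 0.5887 -0.1057  0.0849] zmax 0.0887 plane84 [ 0.5888 -0.1064  0.084 ]
top blue [ 467  222   42   57 1057] [486.6 251.3] cloud med [ 0.4451 -0.6508  0.0719] zmax 0.08 plane84 [ 0.
[... 2100 characters left out ...]
 0.0888] zmax 0.0903 plane84 [0.7332 0.0355 0.084 ]
scene blue [284 200  59  53 767] [314.4 228.5] cloud med [ 0.7712 -0.0327  0.0591] zmax 0.0882 plane84 [ 0.779  -0.0466  0.084 ]
scene blue [210 205  16  14 144] [216.9 210.6] cloud med [ 0.591  -0.1135  0.0826] zmax 0.0847 plane84 [ 0.5931 -0.114   0.084 ]
scene blue [294 219   8   7  42] [297.4 222.6] cloud med [ 0.7466 -0.056   0.0888] zmax 0.0905 plane84 [ 0.7437 -0.0505  0.084 ]
scene blue [247 243  30  22 528] [261.7 253.8] cloud med [ 0.737  -0.1635  0.0839] zmax 0.0854 plane84 [ 0.7371 -0.1634  0.084 ]
scene red [  60  245  121  100 6117] [120.5 291.9] cloud med [ 0.5425 -0.3311  0.004 ] zmax 0.0239 plane84 [ 0.6069 -0.3653  0.084 ]
```

View pics/topz.png

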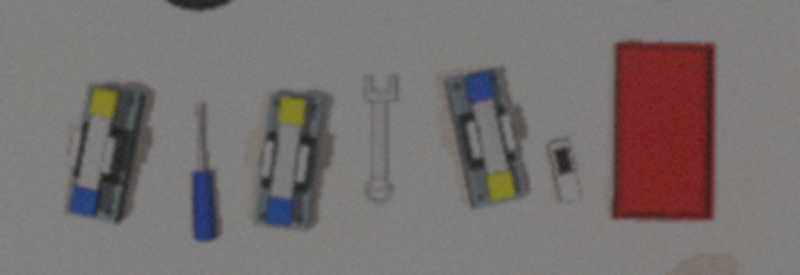

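The crop shows the yellow caps at the far (+x) end of the left and middle housings and the near end of the right one. The blue caps sit opposite, and nothing else is close to the tray except the timer at crop px (565,170). Next I'll get the tray frame and cap heights from two views.

Run:
```python
from h import *
np.set_printoptions(precision=4,suppress=True)
T=manip.snapshot("top"); S=manip.snapshot("scene")
CT,CS=cloud(T),cloud(S)
def top_cent(s,C,c,near):
    m=mask(s,c)&(C[...,2]>.078)&(np.hypot(C[...,0]-near[0],C[...,1]-near[1])<.03)
    v,u=np.nonzero(m); return np.array([[u.mean(),v.mean()]]),len(u)
for nm,y,b in(("A",(.5748,.3055),(.467,.3268)),("B",(.565,.0985),(.4555,.1133)),("C",(.4806,-.128),(.5888,-.106))):
    r=[]
    for c,p in(("yellow",y),("blue",b)):
        pt,n1=top_cent(T,CT,c,p); ps,n2=top_cent(S,CS,c,p)
        X=tri(T,pt,S,ps)[0]; r.append(X); print(nm,c,n1,n2,"tri",X)
    d=r[0]-r[1]; print("  centre",(r[0]+r[1])/2,"len",np.linalg.norm(d),"yaw",np.degrees(np.arctan2(d[1],d[0])))
# tray
for s,C,n in((T,CT,"top"),(S,CS,"scene")):
    m=mask(s,"red"); m=cv2.morphologyEx(m,cv2.MORPH_OPEN,np.ones((3,3),np.uint8))
    cs=max(cv2.findContours(m,0,2)[0],key=cv2.contourArea)
    q=cv2.approxPolyDP(cv2.convexHull(cs),6,True).reshape(-1,2).astype(float)
    print(n,q.tolist()); print(plane(s,q,.026))
    # rim from depth
    P=C[(C[...,2]>.015)&(C[...,2]<.04)&(m>0)]; F=C[(m>0)&(C[...,2]<.015)]
    rect=cv2.minAreaRect(P[:,:2].astype(np.float32)); print("rim",rect,"floor z",np.median(F[:,2]),"rim z",np.percentile(P[:,2],90))
p=proj(S,[[.54,-.32,.026]]);print(p)
# timer
print(manip.get_state()["t"])
```

```text
A yellow 84 55 tri [0.5748 0.3061 0.0805]
A blue 79 31 tri [0.4659 0.3272 0.0796]
  centre [0.5203 0.3167 0.08  ] len 0.11094309799473817 yaw -10.97975601248856
B yellow 88 76 tri [0.5645 0.0981 0.0802]
B blue 79 49 tri [0.4547 0.113  0.081 ]
  centre [0.5096 0.1055 0.0806] len 0.11086283768938486 yaw -7.711892045736169
C yellow 88 95 tri [ 0.4805 -0.1285  0.0796]
C blue 80 117 tri [ 0.5889 -0.107   0.0806]
  centre [ 0.5347 -0.1178  0.0801] len 0.11046548930003937 yaw -168.796388964302
top [[391.0, 189.0], [391.0, 256.0], [357.0, 254.0], [358.0, 189.0]]
[[ 0.6354 -0.3756  0.026 ]
 [ 0.4414 -0.3696  0.026 ]
 [ 0.4496 -0.2696  0.026 ]
 [ 0.6362 -0.2773  0.026 ]]
rim ((0.5415229797363281, -0.3225547671318054), (0.10419178009033203, 0.1962071806192398), 87.53527069091797) floor z 0.005903640099083584 rim z 0.02979368821220967
scene [[112.0, 246.0], [180.0, 292.0], [130.0, 341.0], [61.0, 278.0]]
[[ 0.4486 -0.272   0.026 ]
 [ 0.6423 -0.2776  0.026 ]
 [ 0.6488 -0.3942  0.026 ]
 [ 0.4442 -0.3813  0.026 ]]
rim ((0.5408223867416382, -0.32899463176727295), (0.11397726833820343, 0.20485936105251312), 87.5474853515625) floor z 0.003546610989855166 rim z 0.024663162543898155
[[122.5993 280.8485]]
0.4
```

```bash
python3 -m pendant '{"travel": [[-0.547,-1,0],[-0.547,-1,0],[-0.547,-1,0],[-0.547,-1,0],[-0.547,-1,0],[-0.547,-1,0],[-0.547,-1,0]], "spin": [0,0,0,0,0,0,0]}' -1
```

```text
t: 1.27
position: [0.4097, -0.3306, 0.2423]
orientation: [0.833, -0.553, 0.0, 0.0]
force: [0.2, -0.3, -0.0]
width: -0.0003
```

```bash
python3 -m pendant '{"travel": [[-0.547,-1,0.4],[-0.547,-1,0.4],[-0.547,-1,0.4],[-0.547,-1,0.4],[-0.547,-1,0.4],[-0.547,-1,0.4],[-0.547,-1,0.4]], "spin": [0.129,0.129,0.129,0.129,0.129,0.129,0.129]}'
```

```text
t: 2.15
position: [0.5872, -0.1088, 0.1422]
orientation: [0.772, -0.635, -0.0, 0.0]
force: [0.1, -0.2, 0.4]
width: -0.0005
```

```bash
cat > mv.py <<'E'
# prints rows for a wished world displacement
import sys; from h import *
def rows(target,yaw=None,ret=False):
    st=manip.get_state(); q=st["orientation"]; p=st["position"]
    from scipy.spatial.transform import Rotation as R
    M=R.from_quat(q).as_matrix(); d=M.T@(np.array(target)-p)/.25
    cy=np.degrees(np.arctan2(M[1,0],M[0,0]))
    sp=None if yaw is None else -((yaw-cy+180)%360-180)/90
    print("travel",d.round(4),"spin",sp,"curyaw",cy.round(2),"z axis",M[:,2].round(4))
E
python3 - <<'E'
from mv import *
s=manip.snapshot("wrist"); im=s["color"][:,:,::-1].copy()
cv2.imwrite("pics/w1.png",im)
C=cloud(s)
np.set_printoptions(precision=4,suppress=True)
for c in("yellow","blue"):
    m=mask(s,c); k,l,st,ce=cv2.connectedComponentsWithStats(m)
    for i in range(1,k):
        if st[i][4]>100: print(c,st[i],ce[i],np.median(C[l==i],0),plane(s,ce[i],.084))
print(proj(s,[[.5889,-.107,.084]]))
rows([.589,-.1065,.109],-78.8)
E
```

```text
blue [ 348    0   94   45 3160] [393.8699  18.2013] [ 0.7219 -0.1625  0.085 ] [[ 0.7221 -0.1625  0.084 ]]
blue [233 204  41  32 943] [254.8155 222.2895] [ 0.5846 -0.1083  0.0845] [[ 0.5846 -0.108   0.084 ]]
[[254.5531 216.0637]]
travel [-0.009  -0.0092  0.1353] spin -0.0014926901874863082 curyaw -78.93 z axis [ 0.0004 -0.0008 -1.    ]
```

View pics/w1.png

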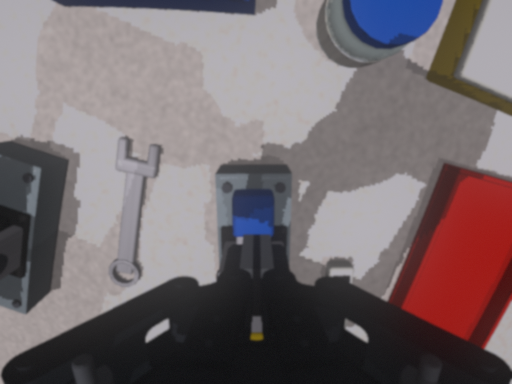

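The wrist view shows the blue cap of housing C at px (254,212), straight ahead of the closed fingertips at (258,245). The housing is aligned with the tool, and the timer at (341,270) is clear. Descending in steps while watching the force.

```bash
python3 -m pendant '{"travel": [[-0.009,-0.009,0.14],[-0.009,-0.009,0.14],[-0.009,-0.009,0.156],[-0.009,-0.009,0.168],[-0.009,-0.009,0.168]], "spin": [0,0,0,0,0]}'
```

```text
t: 2.82
position: [0.5894, -0.1049, 0.101]
orientation: [0.773, -0.635, 0.0, -0.0]
force: [-0.5, 0.1, 0.8]
width: 0.0001
```

```bash
python3 -m pendant '{"travel": [[0,0,0.012],[0,0,0.024],[0,0,0.024]], "spin": [0,0,0]}'
```

```text
t: 3.2
position: [0.5891, -0.1046, 0.094]
orientation: [0.773, -0.635, -0.0, 0.0]
force: [0.2, -0.8, -0.2]
width: -0.0001
```

```bash
python3 -m pendant '{"travel": [[0,0,0.006],[0,0,0.012],[0,0,0.012]], "spin": [0,0,0]}'
```

```text
t: 3.58
position: [0.5895, -0.1046, 0.0922]
orientation: [0.773, -0.635, 0.0, -0.0]
force: [-0.8, 0.7, 4.0]
width: 0.0002
```

```bash
python3 -m pendant '{"travel": [[0,0,0.006],[0,0,0.006]], "spin": [0,0]}'
```

```text
t: 3.82
position: [0.5896, -0.1046, 0.0918]
orientation: [0.773, -0.635, 0.001, -0.001]
force: [-2.8, 1.7, 9.6]
width: 0.0001
```

C's blue end stopped after about 3 mm with the force rising to 10 N, so that end looks sound. Now its yellow end.

```bash
python3 -m pendant '{"travel": [[0,0,-0.14],[0,0.2,-0.14],[0,0.44,-0.14],[0,0.44,-0.05],[0,0.44,-0.05]], "spin": [0,0,0,0,0]}'
```

```text
t: 4.45
position: [0.4799, -0.1258, 0.1006]
orientation: [0.772, -0.635, -0.001, 0.001]
force: [0.4, -0.9, 0.5]
width: -0.0003
```

```bash
python3 -c "
from mv import *
rows([.4807,-.1283,.0922])"; python3 -m pendant '{"travel": [[0,0,0.02],[0,0,0.035],[0,0,0.044],[0,0,0.05],[0,0,0.05]], "spin": [0,0,0,0,0]}'
```

```text
travel [ 0.0103 -0.0014  0.0334] spin None curyaw -78.85 z axis [-2.9e-03  9.0e-04 -1.0e+00]
t: 5.08
position: [0.4816, -0.1262, 0.0919]
orientation: [0.773, -0.635, 0.0, 0.0]
force: [-6.0, 0.5, 10.9]
width: -0.0001
```

C is sound at both ends, so on to housing B (middle), blue cap first.

```bash
python3 -m pendant '{"travel": [[0,0,-0.2],[-0.2,-0.02,-0.2],[-0.45,-0.04,-0.2],[-0.7,-0.06,-0.2],[-0.96,-0.08,-0.2],[-0.96,-0.08,-0.2],[-0.96,-0.08,-0.2]], "spin": [0,0.1,0.209,0.209,0.209,0.209,0.209]}'
python3 - <<'E'
from mv import *
np.set_printoptions(precision=4,suppress=True)
s=manip.snapshot("wrist"); cv2.imwrite("pics/w2.png",s["color"][:,:,::-1]); 
C=cloud(s)
for n in["top"]:
    T=manip.snapshot(n); CT=cloud(T)
    for c in("yellow","blue"):
        m=mask(T,c); k,l,st,ce=cv2.connectedComponentsWithStats(m)
        for i in range(1,k):
            p=plane(T,ce[i],.084)[0]
            if 25<st[i][4]<200 and .4<p[0]<.65: print(c,st[i][4],p)
rows([.4551,.1132,.1],-97.7)
E
```

```text
t: 5.95
position: [0.4545, 0.1136, 0.1398]
orientation: [-0.659, 0.752, -0.0, -0.0]
force: [-0.4, 0.1, -0.4]
width: 0.0002
yellow 86 [0.575  0.3055 0.084 ]
yellow 93 [0.565  0.0982 0.084 ]
yellow 90 [ 0.4801 -0.1282  0.084 ]
blue 82 [ 0.5885 -0.1067  0.084 ]
blue 78 [0.4668 0.3266 0.084 ]
travel [-0.004  -0.001   0.1588] spin 9.463293589059655e-05 curyaw -97.69 z axis [-0.0001 -0.0006 -1.    ]
```

View pics/w2.png

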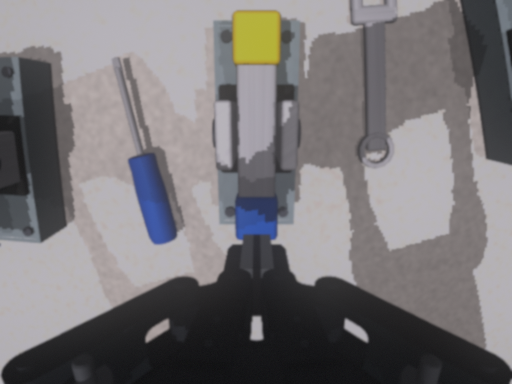

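C hasn't moved. The wrist view shows B's yellow cap at (256,37) and blue cap at (256,217), in line with the fingertips at (257,250). Pressing blue.

```bash
python3 -m pendant '{"travel": [[0,0,0.1],[0,0,0.159],[0,0,0.175],[0,0,0.187],[0,0,0.195],[0,0,0.195]], "spin": [0,0,0,0,0,0]}'
```

```text
t: 6.8
position: [0.4546, 0.113, 0.0923]
orientation: [-0.658, 0.753, -0.001, 0.0]
force: [-3.3, -2.0, 5.1]
width: 0.0003
```

```bash
python3 -m pendant '{"travel": [[0,0,0.008],[0,0,0.008]], "spin": [0,0]}'
```

```text
t: 7.05
position: [0.4546, 0.1131, 0.0918]
orientation: [-0.659, 0.753, -0.001, 0.0]
force: [-7.1, -3.4, 12.4]
width: -0.0001
```

B's blue end is sound too (stopped at the same height, 12 N). Now its yellow end.

```bash
python3 -m pendant '{"travel": [[0,0,-0.14],[0,-0.2,-0.14],[0,-0.44,-0.14],[0,-0.44,-0.05],[0,-0.44,-0.02],[0,-0.44,-0.006],[0,-0.44,0],[0,-0.44,0]], "spin": [0,0,0,0,0,0,0,0]}'
```

```text
t: 8.05
position: [0.5637, 0.0986, 0.0921]
orientation: [-0.659, 0.752, -0.001, 0.001]
force: [-1.5, -1.4, 6.0]
width: 0.0001
```

B is sound at both ends, which leaves A. I'll verify it with blue first.

```bash
python3 -m pendant '{"travel": [[0,0,-0.2],[-0.2,0.12,-0.2],[-0.45,0.26,-0.2],[-0.7,0.4,-0.2],[-0.852,0.507,-0.2],[-0.852,0.507,-0.2],[-0.852,0.507,-0.2]], "spin": [0,0.037,0.037,0.037,0.037,0.037,0.037]}'
python3 - <<'E'
from mv import *
s=manip.snapshot("wrist"); cv2.imwrite("pics/w3.png",s["color"][:,:,::-1]); 
rows([.4665,.3269,.1],-101)
E
```

```text
t: 8.93
position: [0.4656, 0.3268, 0.14]
orientation: [-0.637, 0.771, -0.0, 0.001]
force: [0.4, -0.5, 0.1]
width: -0.0002
travel [-0.0034 -0.0008  0.1593] spin 0.0004585877169637974 curyaw -100.96 z axis [ 1.2e-03  3.0e-04 -1.0e+00]
```

View pics/w3.png

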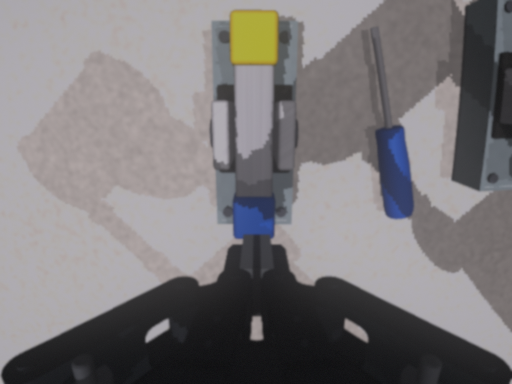

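A's blue cap is at (254,217) and its yellow cap at (254,37), again in line with the fingertips. Pressing blue down to the sound-stop height.

```bash
python3 -m pendant '{"travel": [[0,0,0.1],[0,0,0.159],[0,0,0.175],[0,0,0.187],[0,0,0.195],[0,0,0.195]], "spin": [0,0,0,0,0,0]}'
```

```text
t: 9.72
position: [0.4663, 0.3268, 0.0907]
orientation: [-0.636, 0.771, -0.0, 0.0]
force: [0.3, -0.0, -0.8]
width: 0.0002
```

```bash
python3 -m pendant '{"travel": [[0,0,0.008],[0,0,0.014],[0,0,0.014]], "spin": [0,0,0]}'
```

```text
t: 10.1
position: [0.4662, 0.3269, 0.0878]
orientation: [-0.636, 0.771, 0.0, 0.001]
force: [-2.3, -1.0, 4.7]
width: -0.0
```

```bash
python3 -m pendant '{"travel": [[0,0,0.008],[0,0,0.012],[0,0,0.012]], "spin": [0,0,0]}'
```

```text
t: 10.48
position: [0.4663, 0.3271, 0.0875]
orientation: [-0.636, 0.771, -0.0, 0.001]
force: [-6.7, -4.5, 15.4]
width: 0.0
```

Run:
```python
from h import *
s=manip.snapshot("scene"); cv2.imwrite("pics/s3.png",cv2.resize(s["color"][90:200,220:360,::-1],None,fx=5,fy=5,interpolation=cv2.INTER_CUBIC))
```

```text
(no output)
```

View pics/s3.png

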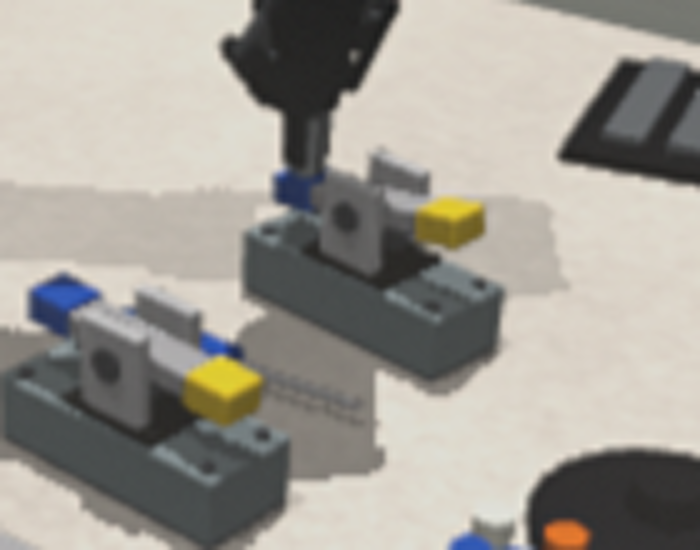

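The crop shows A's beam (blue cap at px (300,187), yellow at (450,222)) clearly tilted blue end down compared with B's beam. The blue end went about 4.5 mm below the sound stop before taking force, so A is the worn one. Now its yellow end.

```bash
python3 -m pendant '{"travel": [[0,0,-0.14],[0,-0.2,-0.16],[0,-0.44,-0.14],[0,-0.44,-0.08],[0,-0.44,-0.04],[0,-0.44,-0.02],[0,-0.44,-0.008],[0,-0.44,0],[0,-0.44,0]], "spin": [0,0,0,0,0,0,0,0,0]}'
```

```text
t: 11.65
position: [0.5733, 0.3061, 0.0877]
orientation: [-0.637, 0.771, -0.0, 0.001]
force: [-5.2, -4.3, 11.3]
width: 0.0004
```

```bash
python3 -m pendant '{"travel": [[0,0,-0.1],[0,0,-0.25],[0,0.1,-0.4],[0,0.215,-0.4],[0,0.215,-0.4]], "spin": [0,0,0,0,0]}'; python3 -m pendant '{"travel": [[0,0,0],[0,0,0],[0,0,0]], "spin": [0,0,0]}' 1;  python3 - <<'E'
from mv import *
np.set_printoptions(precision=4,suppress=True)
s=manip.snapshot("wrist"); cv2.imwrite("pics/w4.png",s["color"][:,:,::-1]); 
S=manip.snapshot("scene"); cv2.imwrite("pics/s4.png",cv2.resize(S["color"][90:200,220:360,::-1],None,fx=5,fy=5,interpolation=cv2.INTER_CUBIC))
T=manip.snapshot("top"); cv2.imwrite("pics/t4.png",cv2.resize(T["color"][170:290,110:250,::-1],None,fx=5,fy=5,interpolation=cv2.INTER_CUBIC))
for n,s in(("w",s),("t",T)):
    C=cloud(s)
    for c in("yellow","blue"):
        m=mask(s,c); k,l,st,ce=cv2.connectedComponentsWithStats(m)
        for i in range(1,k):
            p=np.median(C[l==i],0)
            if 25<st[i][4] and abs(p[0]-.52)<.1 and abs(p[1]-.316)<.06: print(n,c,st[i],ce[i],p)
E
```

```text
t: 12.28
position: [0.5194, 0.3172, 0.1858]
orientation: [-0.637, 0.77, 0.0, 0.001]
force: [-0.2, 0.6, 0.7]
width: 0.0005
t: 12.65
position: [0.5216, 0.3157, 0.1832]
orientation: [-0.636, 0.772, 0.0, -0.0]
force: [0.8, -0.1, -0.8]
width: 0.0542
w yellow [ 237  112   35   37 1220] [253.9713 129.7787] [0.5753 0.3074 0.0757]
w blue [238 252  31  30 866] [253.0624 266.6801] [0.4693 0.329  0.092 ]
t yellow [147 206  11  10  75] [151.7333 210.2933] [0.5775 0.3061 0.0757]
```

View pics/w4.png

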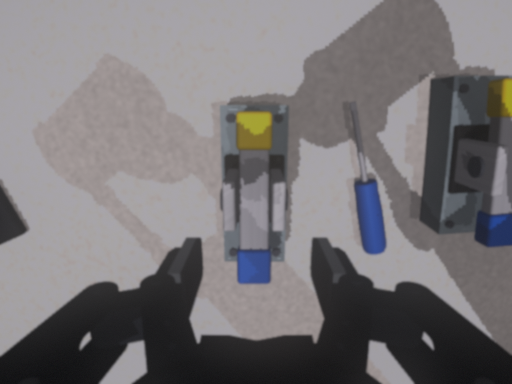

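View pics/s4.png

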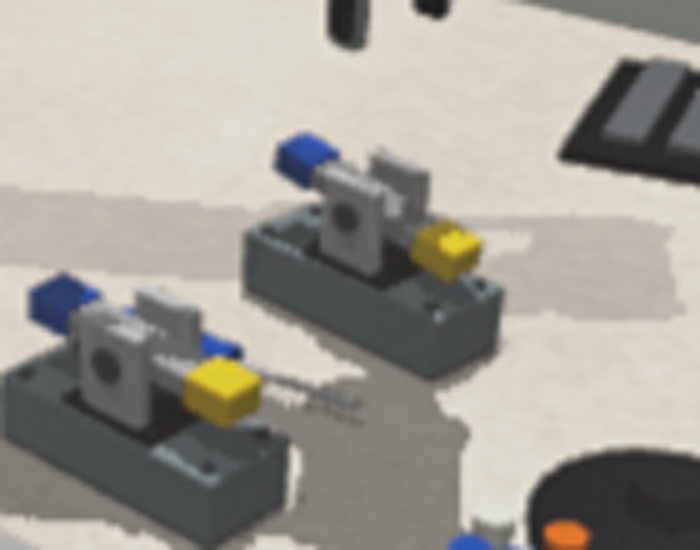

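A's beam is now yellow end down: yellow cap top at 75.7 mm and blue at 92 mm, a tilt of about 0.148. In the wrist view the housing is centred between the open fingers, with caps at (254,130) and (253,267). The measured centre is (0.521,0.317). Lowering to grip.

```bash
python3 -c "
from mv import *
rows([.521,.317,.062],-101.1)"; python3 -m pendant '{"travel": [[0,0,0],[0,0,0],[-0.005,-0.002,0.12],[-0.005,-0.002,0.24],[-0.005,-0.002,0.3],[-0.005,-0.002,0.3]], "spin": [0,0,0,0,0,0]}'
```

```text
travel [-0.0045  0.0027  0.4856] spin 0.001335654606777502 curyaw -100.98 z axis [-5.e-04 -3.e-04 -1.e+00]
t: 13.55
position: [0.5214, 0.3168, 0.1076]
orientation: [-0.636, 0.771, 0.0, -0.001]
force: [0.3, 0.1, -0.3]
width: 0.0853
```

```bash
python3 -m pendant '{"travel": [[0,0,0.06],[0,0,0.12],[0,0,0.17],[0,0,0.182],[0,0,0.182]], "spin": [0,0,0,0,0]}'
```

```text
t: 14.18
position: [0.5219, 0.3171, 0.0631]
orientation: [-0.636, 0.771, 0.0, -0.0]
force: [-0.6, -0.8, 1.1]
width: 0.0853
```

```bash
python3 -m pendant '{"travel": [[0,0,0],[0,0,0],[0,0,0],[0,0,0],[0,0,0],[0,0,0]], "spin": [0,0,0,0,0,0]}' -1
python3 - <<'E'
from h import *
S=manip.snapshot("scene"); cv2.imwrite("pics/s5.png",cv2.resize(S["color"][90:200,220:360,::-1],None,fx=5,fy=5,interpolation=cv2.INTER_CUBIC))
E
```

```text
t: 14.92
position: [0.5224, 0.3176, 0.0641]
orientation: [-0.636, 0.771, 0.0, 0.001]
force: [0.6, 2.6, 4.6]
width: 0.0476
```

View pics/s5.png

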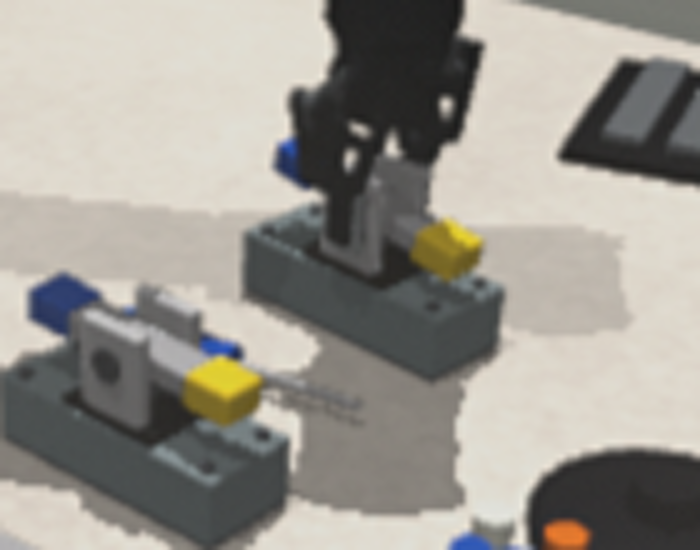

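The grip is good: opening 47.6 mm on the 48 mm cheeks, and the crop shows the fingers on the cheeks at (350,210) with the beam still yellow down at (450,245). Lifting smoothly.

```bash
python3 -m pendant '{"travel": [[0,0,-0.03],[0,0,-0.1],[0,0,-0.2],[0,0,-0.32],[0,0,-0.44],[0,0,-0.54],[0,0,-0.6],[0,0,-0.6]], "spin": [0,0,0,0,0,0,0,0]}'; python3 -c "
from mv import *
rows([.542,-.327,.214],-92.3)"
```

```text
t: 15.98
position: [0.5223, 0.3171, 0.2144]
orientation: [-0.636, 0.771, -0.0, 0.001]
force: [1.1, 0.4, -8.5]
width: 0.0473
travel [ 2.5144e+00 -5.6750e-01  1.0000e-04] spin -0.0963103254837904 curyaw -100.97 z axis [ 1.5e-03  6.0e-04 -1.0e+00]
```

```bash
python3 -m pendant '{"travel": [[0.04,-0.01,0],[0.14,-0.03,0],[0.28,-0.06,0],[0.44,-0.1,0],[0.6,-0.13,0],[0.76,-0.17,0],[0.9,-0.2,0]], "spin": [0,0,0,0,0,0,0]}'; python3 -m pendant '{"travel": [[0.16,-0.04,0],[0.32,-0.08,0],[0.48,-0.11,0],[0.64,-0.14,0],[0.8,-0.17,0],[0.9,-0.2,0]], "spin": [0,0,0,0,0,0]}'; python3 -c "
from mv import *
rows([.542,-.327,.214],-92.3)"
```

```text
t: 16.85
position: [0.5275, 0.0844, 0.2115]
orientation: [-0.636, 0.772, 0.0, -0.001]
force: [0.5, 0.6, -8.0]
width: 0.0475
t: 17.6
position: [0.5333, -0.1461, 0.2115]
orientation: [-0.636, 0.772, 0.001, -0.001]
force: [-0.6, 1.0, -8.0]
width: 0.0475
travel [ 0.7035 -0.1733 -0.0103] spin -0.09752442875371767 curyaw -101.08 z axis [-3.1e-03  1.0e-04 -1.0e+00]
```

```bash
python3 -m pendant '{"travel": [[0.14,-0.03,0],[0.28,-0.06,0],[0.42,-0.1,0],[0.55,-0.13,0],[0.65,-0.16,0],[0.7,-0.172,0],[0.7,-0.172,0],[0.7,-0.172,0]], "spin": [-0.03,-0.06,-0.097,-0.097,-0.097,-0.097,-0.097,-0.097]}'
python3 - <<'E'
from mv import *
np.set_printoptions(precision=4,suppress=True)
rows([.542,-.327,.07],-92.3)
for n in("wrist","scene","top"):
    s=manip.snapshot(n); cv2.imwrite(f"pics/{n}6.png",s["color"][:,:,::-1])
    C=cloud(s)
    if n!="wrist":
        m=mask(s,"red"); P=C[(C[...,2]>.015)&(C[...,2]<.04)&(m>0)]; print(n,cv2.minAreaRect(P[:,:2].astype(np.float32)))
    for c in("yellow","blue"):
        m=mask(s,c); k,l,st,ce=cv2.connectedComponentsWithStats(m)
        for i in range(1,k):
            p=np.median(C[l==i],0)
            if 25<st[i][4] and abs(p[0]-.54)<.12 and abs(p[1]+.327)<.06: print(n,c,st[i],p)
E
```

```text
t: 18.6
position: [0.5436, -0.3227, 0.213]
orientation: [-0.694, 0.72, 0.001, 0.0]
force: [-0.1, 1.2, -8.1]
width: 0.0477
travel [0.0181 0.0053 0.572 ] spin 0.0013336282285378173 curyaw -92.18 z axis [-0.0004  0.001  -1.    ]
wrist yellow [ 222  116   70   73 4905] [ 0.5976 -0.3246  0.2245]
scene ((0.5406830310821533, -0.3290247917175293), (0.11360892653465271, 0.204666405916214), 87.73828887939453)
scene yellow [108 199  27  25 457] [ 0.6024 -0.3287  0.221 ]
top ((0.5407508015632629, -0.3180995285511017), (0.09598465263843536, 0.19713194668293), 89.14778900146484)
top yellow [388 190  11  12 108] [ 0.5988 -0.3229  0.2256]
top blue [392 235   8  11  54] [ 0.4842 -0.3241  0.2425]
```

View pics/scene6.png

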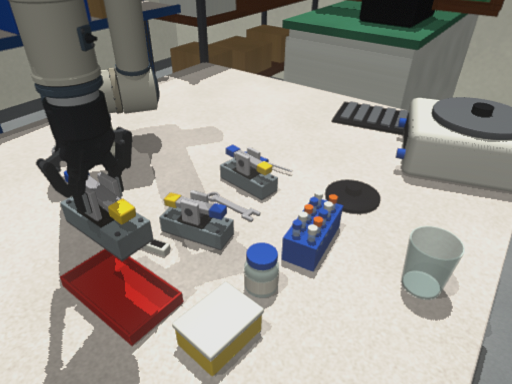

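View pics/wrist6.png

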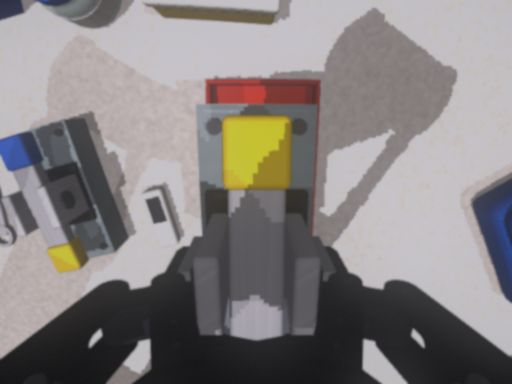

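The wrist and scene views show the housing level over the tray. The tray rim is at wrist px (206–320, 80), the yellow cap at (256,152), and the housing is centred with its beam still yellow down. Lowering.

```bash
python3 -m pendant '{"travel": [[0.018,0.005,0.04],[0.02,0.006,0.14],[0.02,0.006,0.26],[0.02,0.006,0.36],[0.02,0.006,0.44],[0.02,0.006,0.5],[0.02,0.006,0.53],[0.02,0.006,0.545],[0.02,0.006,0.55],[0.02,0.006,0.55]], "spin": [0,0,0,0,0,0,0,0,0,0]}'; python3 -c "
from mv import *
rows([.541,-.328,.069],-92.3)"
```

```text
t: 20.0
position: [0.5422, -0.3289, 0.0766]
orientation: [-0.693, 0.721, -0.001, 0.0]
force: [-0.4, -0.5, -7.8]
width: 0.0474
travel [-0.0033  0.005   0.0303] spin 0.0007842016883475683 curyaw -92.23 z axis [ 1.1e-03 -7.0e-04 -1.0e+00]
```

```bash
python3 -m pendant '{"travel": [[0,0,0.008],[0,0,0.016],[0,0,0.022],[0,0,0.022]], "spin": [0,0,0,0]}'
```

```text
t: 20.5
position: [0.5418, -0.3285, 0.0699]
orientation: [-0.693, 0.721, 0.0, -0.0]
force: [0.3, -0.9, -7.1]
width: 0.0473
```

```bash
python3 -m pendant '{"travel": [[0,0,0.005],[0,0,0.01],[0,0,0.01]], "spin": [0,0,0]}'
```

```text
t: 20.88
position: [0.542, -0.3287, 0.0691]
orientation: [-0.693, 0.721, -0.0, 0.0]
force: [-4.7, 3.1, 2.1]
width: 0.047
```

The force rose from -7 N to +2 N at TCP height 69 mm, where the tray floor should be, so it is resting. Opening, then lifting away.

```bash
python3 -m pendant '{"travel": [[0,0,0],[0,0,0],[0,0,0],[0,0,0],[0,0,0],[0,0,0],[0,0,0]], "spin": [0,0,0,0,0,0,0]}' 1; python3 -m pendant '{"travel": [[0,0,-0.04],[0,0,-0.12],[0,0,-0.24],[0,0,-0.4],[0,0,-0.6],[0,0,-0.7],[0,0,-0.7]], "spin": [0,0,0,0,0,0,0]}'
```

```text
t: 21.75
position: [0.5419, -0.3286, 0.0677]
orientation: [-0.693, 0.721, 0.0, 0.0]
force: [0.1, 0.2, 0.3]
width: 0.0855
t: 22.62
position: [0.5427, -0.3292, 0.2478]
orientation: [-0.693, 0.721, -0.004, 0.001]
force: [-0.2, -0.9, 0.3]
width: 0.0852
```

Run:
```python
from mv import *
np.set_printoptions(precision=4,suppress=True)
for n in("wrist","scene","top"):
    s=manip.snapshot(n); cv2.imwrite(f"pics/{n}7.png",s["color"][:,:,::-1])
    C=cloud(s)
    for c in("yellow","blue"):
        m=mask(s,c); k,l,st,ce=cv2.connectedComponentsWithStats(m)
        for i in range(1,k):
            p=np.median(C[l==i],0)
            if 25<st[i][4] and .4<p[0]<.66 and -.45<p[1]<.4: print(n,c,st[i][4],p,"z90",np.percentile(C[l==i][:,2],90).round(4))
# base top flatness in wrist: grey pixels 36-52 mm above bench inside the tray
s=manip.snapshot("wrist"); C=cloud(s)
m=(C[...,2]>.036)&(C[...,2]<.056)&(abs(C[...,0]-.541)<.085)&(abs(C[...,1]+.328)<.04)&(mask(s,"red")==0)
P=C[m]; A=np.c_[P[:,:2]-P[:,:2].mean(0),np.ones(len(P))]; print(len(P),np.linalg.lstsq(A,P[:,2],rcond=None)[0], cv2.minAreaRect(P[:,:2].astype(np.float32)))
```

```text
wrist yellow 780 [ 0.5963 -0.3306  0.0808] z90 0.0824
wrist yellow 501 [ 0.4819 -0.1297  0.0814] z90 0.0824
wrist blue 553 [ 0.5878 -0.1076  0.0868] z90 0.088
wrist blue 111 [ 0.4875 -0.3319  0.0968] z90 0.0982
scene yellow 138 [0.5675 0.0911 0.0771] z90 0.0809
scene yellow 134 [ 0.4837 -0.1369  0.079 ] z90 0.0809
scene yellow 353 [ 0.6    -0.3341  0.0778] z90 0.0806
scene blue 50 [0.4579 0.1086 0.0853] z90 0.0869
scene blue 131 [ 0.5889 -0.1106  0.0849] z90 0.0866
scene blue 207 [ 0.4886 -0.3302  0.0946] z90 0.0967
top yellow 57 [ 0.6018 -0.3321  0.0796] z90 0.085
top yellow 88 [0.5649 0.0985 0.0813] z90 0.0851
top yellow 91 [ 0.4806 -0.1283  0.0813] z90 0.0857
top blue 73 [ 0.5895 -0.1054  0.0877] z90 0.0901
top blue 147 [0.4608 0.2033 0.025 ] z90 0.0291
top blue 78 [0.4562 0.1134 0.0877] z90 0.0919
2739 [0.0027 0.0005 0.046 ] ((0.5402912497520447, -0.3281485140323639), (0.06055205687880516, 0.14911624789237976), 87.56990051269531)
```

View pics/scene7.png

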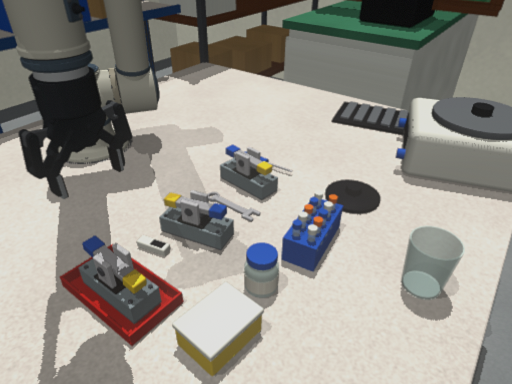

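View pics/wrist7.png

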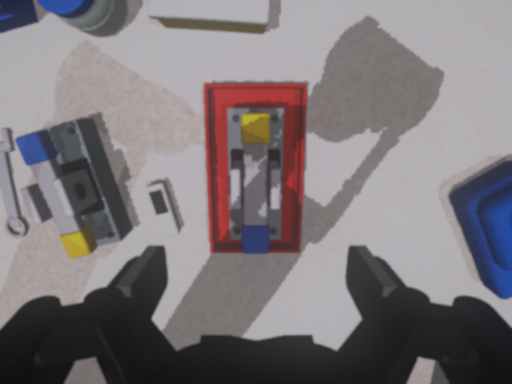

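The views show the housing flat inside the red tray (wrist px (256,180)) with its yellow cap down. The sound housings and the bystanders look unmoved, and the gripper is clear of everything. Handing in.

```bash
python3 -c "
from bench import manip
print(manip.job_done())"
```

```text
the job is handed in; nothing more can be done
None
```

The worn housing was the leftmost one (large y). It now stands upright in the red tray with its yellow end down, and the job was handed in at about 23 s of the 64 s. `job_done` reports no verdict.

**Finding it:** I rocked the right, middle and left housings in turn, blue end then yellow end. The right and middle beams stopped after about 3 mm at both ends. The left beam went about 4 mm further each way. I left it yellow end down, gripped it across the cheeks, carried it over, and set it down until the tray floor took its weight. Only then did I open the gripper.

**Last checks:**
- **Position:** the housing's centre is at about (0.540, -0.328) and the tray's at about (0.541, -0.328).
- **Flatness:** its base top is 46 mm above the bench (45 expected) and tilted by less than 0.003 rad.
- **Beam:** yellow end down by about 0.147 rad.
- **Sound housings:** both measure within about 1–2 mm of where they started in the top view.
- **Bystanders:** they look unmoved in the pictures, but I did not measure them at the end.
- **Gripper:** open and lifted clear, touching nothing.

**Disagreements between measurements:**
- Triangulating the caps put their tops at about 80 mm, while the range readings and the text gave 84 mm. I settled the height by touch.
- The two cameras differed by 6–11 mm across the tray's width, because the top view loses part of its rim. I used the scene view for the final position.

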